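# Refit the pump module's access cover: pin, quarter-turn, press shut

## Task

Refit the blue access cover of the white pump module: push the red-headed pin down through the fork and the cover's lug until its head sits fully home on the fork, then turn the black quarter-turn fastener clockwise until its yellow slot lines up with the two yellow marks on the cover. Then press the cover down against its sprung seal as far as it goes and finish while still holding it pressed there; leave the green slide box, the dark blue bottle and the timer where they stand.

Things in the scene. Friction and masses are not known exactly. Their poses are not given: they have to be found in the camera images.
- module: white pump module, fixed, 150 x 200 x 62 mm; origin under its centre on the bench, z up, y along its 200 mm length. A steel fork (44 mm wide in x, two 6 mm cheeks, tops at z 60 and 86 mm) sticks out of its -y end, y -102 to -158 mm; the cover's lug lies between the cheeks, its hole in line with theirs. The blue cover lies on top
- fork_hole (a point): centre of the mouth of the fork's upper hole (12.2 mm wide, vertical, 1.5 mm chamfer), on top of the upper cheek, 86 mm above the bench, at (0, -124) mm of the module. The lug's hole is 13 mm wide, the lower cheek's 12.2 mm; the lower cheek's underside is 32 mm below this point
- pin: headed pin, about 60 g, standing loose, head up, in a grey fixed block (50 x 50 x 45 mm). Origin on its axis at the underside of its flange, z up: steel shank 10 mm thick reaching 40 mm below the origin, tip chamfered; flange 24 mm wide, 3 mm thick; above it a red round grip 18 mm wide, 3 to 28 mm above the origin. When seated its origin lies at fork_hole
- cover (a joint): downward travel (m) of the blue cover (140 x 192 x 5 mm, centred on the module) on its sprung seal: 0 = up, its top 77 mm above the bench; 0.008 = fully down on the frame, top at 69 mm. It springs up when let go; about 5 N starts it moving, 12.5 N holds it fully down. While the fastener is out of line a cross bar blocks it after about 2 mm
- cover_pad (a point): centre of the top face of a square black ribbed rubber pad (34 x 34 mm, 2 mm proud of the cover) on the cover, at (0, 68) mm of the module, 79 mm above the bench while the cover is up; a place to press
- fastener (a joint): angle (rad) of the black fastener in the middle of the cover, about the vertical, counter-clockwise from above positive: 0 = slot and wing lie along the module's y, in line with the two yellow marks; starts at 0.8 to 1.45, so turn it clockwise. Range -0.5 to 1.75; stays where left (friction 0.05 N m); its cross bar enters the frame within about 0.2 rad of 0
- fastener_grip (a point): point on the fastener's axis, 19 mm above the cover's top face, to grip its wing: the wing is 13 mm thick, 38 mm long, from 3 to 26 mm above the cover, with a yellow slot line along its top; it stands on a steel disc 42 mm wide and 3 mm thick
- slide_box: bystander: green slide box 35 x 85 x 36 mm, loose, left of the module; origin under its centre
- blue_bottle: bystander: small dark blue bottle, 54 mm wide, 95 mm tall, loose, right of the pin block; origin under its centre
- timer: bystander: white bench timer 58 x 64 x 18 mm, loose, on the robot's side of the pin block; origin under its centre
There are look-alikes about, which are no part of the job. There is more than one size of the pin; the one meant has the size given above.

How it is judged:
By the outcome, as a careful person would: the job done as asked, in the order asked, and still so for the second after the job is handed in, while the arm keeps its last pose, push and grip.
It also fails if it takes over 53 s, if anything falls off the work surface, if the arm or the gripper's body presses on something with over 40 N, if the wrist force passes 120 N, or if a joint passes its speed limit or range.

## Robot

A 6-joint arm with a two-finger parallel gripper is mounted at the origin on a cart in front of the work surface, level with it; the furniture and walls round the work are solid. World frame = base frame: x ahead of the robot, y to its left, z up, the work surface at z = 0. Lengths are in m, angles in rad, forces in N, time in s.
With the tool pointing down it reaches from about 0.25 to 0.725 m from the base axis. Payload 4 kg.
Tool frame: the origin (TCP) lies midway between the tips of the shut fingers; the grasp point (between the pads) lies 19 mm behind it; z points along the fingers, y is the line along which they close (so a half turn about z gives the same grasp; the last joint's range is limited). The gripper opens to 85 mm and grips with 20 to 120 N. Pads are 22 mm wide; open, the fingers measure 114 mm over their backs; the gripper's body (76 mm by 85 mm) begins 54 mm behind the grasp point. The pads swing forward as they close: fully open they stand 13 mm farther back than shut.
Start: joints at [1.329, 0.241, 0.005, 1.335, 0, 1.571], TCP at [0.12, 0.485, 0.231] pointing down, gripper open.
Joint ranges: [-2.72, 2.72], [-1.05, 1.87], [-1.09, 1.28], [-1.99, 2.15], [-1.42, 1.44], [-3.14, 3.14]. Speed limits (rad/s): [2.79, 2.79, 3.14, 3.14, 3.14, 3.14].

## Interface

Orientations are given as a unit quaternion [x, y, z, w].
In Python, from workcell import get_obs, camera, job_done, silhouettes gives the robot as it stands. The module is installed in compiled form; this text tells all that it offers.
- The arm moves only by the tool drive_tool, never from a script. Its argument "increments" is a list of rows, each a list of 3 entries, a list of its own where there are three numbers: the shift along the world's x, y, z in mm, then the turn, a rotation vector about the world's x, y, z in degrees, then the opening, from 0 (shut) to 1 (fully open). A call has 1 to 8 rows; each row shifts and turns the commanded pose from where the row before left it; what a row does not reach is not made up. A row lasts 1/12 s, in which the tool goes at most 41.7 mm and 7.16 degrees, less where a joint would pass 70% of its speed; a pose out of reach is approached as far as the arm can. A call is refused whole if a number of a shift passes 41.7 or a number of a turn 7.16, either way. A call with a gripper value outside its range is refused whole. The fingers move at their own pace and stop on an object; the grip force is fixed at half the most. Time passes only in rows, so rows that do not move let the fingers close. It gives the time, the measured TCP pose, the force, the opening and the grip force at its end, in the units of the state.
- get_obs(): the state, without advancing time (a new reading comes with each control period).
- camera(name): name is "scene" or "top" or "wrist"; returns a dict with "image" (400x640x3 uint8, red, green, blue), "K" (3x3 intrinsics, pixels), "k1" (the pictures are not rectified: a ray, as slopes to the right and down, at radius r is drawn at 1 + k1 r^2 times it, then the intrinsics apply), "view" (4x4, takes a point from world to camera coordinates). Camera axes: x right, y down, z forward; pixel columns grow to the right and rows downward; lengths in m; the calibration is good to about 2 mm. A picture is of the moment at which its call begins. There is no depth.
- job_done(): hands the job in; it is judged then, once.
Trained networks look in a picture, given as the dict that the camera call returned (one of the last four; its "shot" number tells which), for a name from the list of things; names that differ only in an ending like _2 or _b are one class to them, and where a whole thing is asked for, a point or a joint stands for the part that bears it (a point fixed in the world has none). Each returns a list of dicts, best first, with "conf" (0 to 1); they miss things now and then, are a little off and sometimes report something else, mostly with a low value. They report only what shows in the picture. A call takes as long as a camera call. They do not tell look-alikes from the thing itself.
- silhouettes(query, picture): "region" (400x640 bool, what is visible of it) and "bbox" ([left, top, right, bottom] in pixels, round what is visible of it).
The state is a dict: "clock": time; "joint_pos": joint angles; "joint_vel": joint speeds; "tau": joint torques, N m; "eef_pos": TCP position; "tool_rot": TCP orientation; "ft_force": force on the tool from outside, world axes, zero at the start; "ft_torque": the same for the moment, N m; "grip_width": finger opening in m; "grasp_force": force on a finger pad.
Only numpy, scipy, OpenCV 4.12 (cv2) and the standard library are available. Lean on these libraries where they do the work, as an engineer would, in place of code of your own. Each camera call takes 0.05 s, during which the arm holds its last target. There are 200 camera calls.

## Working session

There is one attempt and no reset: what is moved stays moved. The work goes in short steps, Python scripts to look and compute and a tool call to move; the robot and the scene stay as the last step left them, time stands still between calls to the robot, and variables do not carry over. Pictures are saved under pics/ and viewed, at most 10 in all, crops included, and the job is handed in when it is done.

Besides the shell and the picture viewer there is one more tool, called after ">>>" in YAML: its name, and indented under it one key for each argument. drive_tool: Moves the arm, as the interface text tells. Its arguments: {"type":"object","properties":{"increments":{"type":"array"}},"required":["increments"]}

```bash
mkdir -p pics; cat > h.py <<'E'
import numpy as np, cv2
from workcell import *
def ray(c,u,v):
    K=c["K"];d=np.array([(u-K[0,2])/K[0,0],(v-K[1,2])/K[1,1]]);x=d.copy()
    for _ in range(20): x=d/(1+c["k1"]*(x@x))
    V=np.array(c["view"]);R=V[:3,:3];o=-R.T@V[:3,3];r=R.T@np.array([x[0],x[1],1]);return o,r/np.linalg.norm(r)
def atz(c,u,v,z):
    o,r=ray(c,u,v);return o+r*(z-o[2])/r[2]
def tri(obs):
    A=np.zeros((3,3));b=np.zeros(3)
    for c,u,v in obs:
        o,r=ray(c,u,v);P=np.eye(3)-np.outer(r,r);A+=P;b+=P@o
    return np.linalg.solve(A,b)
def proj(c,p):
    V=np.array(c["view"]);q=V[:3,:3]@p+V[:3,3];x=q[:2]/q[2];x=x*(1+c["k1"]*(x@x));K=c["K"];return np.array([K[0,0]*x[0]+K[0,2],K[1,1]*x[1]+K[1,2]])
def save(n,im): cv2.imwrite("pics/"+n,cv2.cvtColor(np.ascontiguousarray(im),cv2.COLOR_RGB2BGR))
E
python3 - <<'E'
from h import *
import pickle
t=camera("top");s=camera("scene")
pickle.dump((t,s),open("ts.pkl","wb"))
im=np.vstack([t["image"],s["image"]]);save("a.png",cv2.resize(im,(480,600)))
save("top.png",t["image"]);save("scene.png",s["image"])
for c,nm in((t,"top"),(s,"scene")):
  V=np.array(c["view"]);print(nm,(-V[:3,:3].T@V[:3,3]).round(3),c["K"][0,0])
  for q in["module","pin","cover","cover_pad","fastener","slide_box","blue_bottle","timer"]:
    for d in silhouettes(q,c):
      ys,xs=np.nonzero(d["region"]);print(q,round(d["conf"],2),np.round(d["bbox"]),xs.mean().round(1),ys.mean().round(1),len(xs))
o=get_obs();print(o["clock"],o["eef_pos"],o["tool_rot"],o["ft_force"])
E
```

```text
top [ 0.399 -0.012  1.241] 371.71289818397486
module 0.69 [272. 170. 356. 223.] 308.0 195.7 3190
pin 0.42 [410. 196. 423. 205.] 414.6 200.9 46
cover 0.56 [271. 168. 339. 219.] 303.9 194.0 2704
cover_pad 0.6 [270. 168. 338. 217.] 304.0 194.2 2676
fastener 0.52 [296. 185. 312. 203.] 303.5 193.7 153
slide_box 0.9 [205. 198. 231. 211.] 217.3 205.7 297
slide_box 0.66 [271. 171. 356. 222.] 307.8 195.6 3265
slide_box 0.59 [294. 188. 309. 200.] 303.7 193.8 134
timer 0.73 [296. 189. 309. 204.] 303.9 194.0 120
timer 0.56 [386. 224. 404. 239.] 393.6 232.5 318
scene [ 0.017 -0.914  0.737] 470.08679285863343
module 0.78 [286. 184. 359. 249.] 321.0 216.1 3579
pin 0.66 [389. 299. 407. 339.] 397.9 316.2 405
pin 0.59 [382. 277. 391. 294.] 384.8 286.4 116
cover 0.86 [288. 183. 357. 226.] 319.7 203.2 1907
cover_pad 0.75 [284. 184. 358. 227.] 320.2 203.3 2002
fastener 0.63 [313. 193. 329. 204.] 319.6 198.7 187
fastener 0.33 [383. 276. 392. 296.] 385.0 286.1 102
slide_box 0.6 [258. 169. 285. 189.] 271.2 179.1 339
blue_bottle 0.7 [436. 274. 466. 321.] 451.6 297.4 1025
timer 0.89 [318. 287. 351. 315.] 331.8 300.9 583
0.9 [0.11971277 0.48547294 0.23132332] [ 1.20597192e-01  9.92701524e-01  3.19126551e-05 -1.83576631e-05] [ 0.43236388 -0.65025183  0.10060867]
```

View pics/top.png

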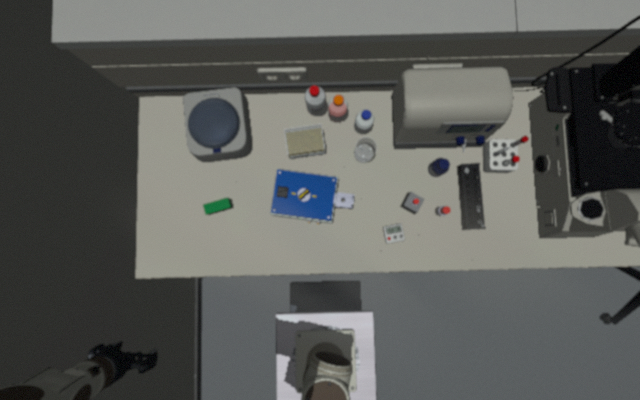

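View pics/scene.png

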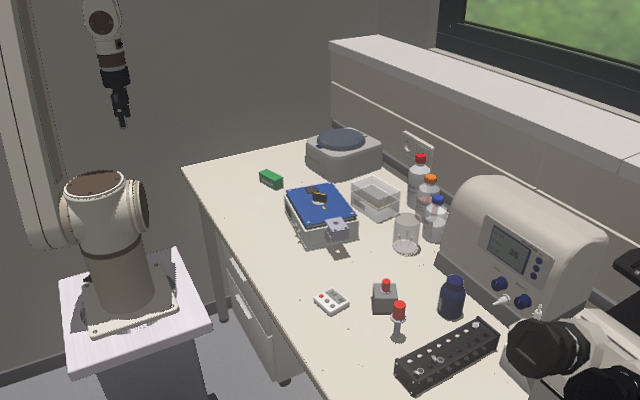

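The right pin stands in the grey block (top view 415,201; scene 386,285). The larger one at scene 398,316 is the look-alike. The module has its fork to the right (-y) at top 344,200, and the fastener is at 304,194.

```bash
python3 - <<'E'
from h import *
import pickle
t,s=pickle.load(open("ts.pkl","rb"))
print("pin",tri([(t,415,201.5),(s,386,285)]),atz(t,415,201.5,.06))
print("fast",tri([(t,303.7,193.8),(s,319.6,198.7)]),atz(t,303.7,193.8,.1))
for n,u,v,z in[("forkhole",344,200,.086),("pad",283,192,.079),("box",217,206,.036),("bottle",440,166,.09),("timer",393.5,232.5,.018),("pin2",444,211,.05)]: print(n,atz(t,u,v,z).round(3))
c=t["image"][155:250,190:460];save("c.png",cv2.resize(c,None,fx=2.9,fy=2.9,interpolation=cv2.INTER_CUBIC))
w=camera("wrist");V=np.array(w["view"]);o=get_obs();print(o["eef_pos"],(-V[:3,:3].T@V[:3,3]),V[:3,:3],w["K"],w["k1"])
E
```

```text
pin [ 0.50035231 -0.30059001  0.06163673] [ 0.50023271 -0.3008364   0.06      ]
fast [0.53001652 0.05239117 0.08750487] [0.52929094 0.05136891 0.1       ]
forkhole [ 0.508 -0.073  0.086]
pad [0.539 0.118 0.079]
box [0.504 0.338 0.036]
bottle [ 0.607 -0.377  0.09 ]
timer [ 0.404 -0.236  0.018]
pin2 [ 0.468 -0.395  0.05 ]
[0.11973239 0.48545154 0.23133677] [0.03965042 0.50397464 0.3749561 ] [[ 0.23924944  0.97095764 -0.00098463]
 [ 0.91979578 -0.2263178   0.32055573]
 [ 0.31102319 -0.07759844 -0.94722915]] [[301.18420902   0.         318.21345367]
 [  0.         301.18420902 200.72685466]
 [  0.           0.           1.        ]] -0.05256770553746693
```

View pics/c.png

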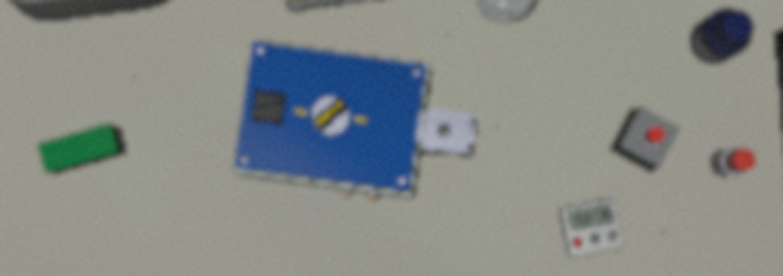

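The crop shows a module yaw of about -10°, with the fastener slot about 47° counter-clockwise from the marks. The fork hole is at crop (445,130) and the pad at (268,106). Next I'll move the wrist camera over the module.

>>> drive_tool:
  increments:
    - [[27,-31,0],[0,0,0],1]
    - [[27,-31,0],[0,0,0],1]
    - [[27,-31,0],[0,0,0],1]
    - [[27,-31,0],[0,0,0],1]
    - [[27,-31,0],[0,0,0],0.5]
    - [[27,-31,0],[0,0,0],0.5]
    - [[27,-31,0],[0,0,0],0.5]
    - [[27,-31,0],[0,0,0],0.5]

```text
clock: 1.62
eef_pos: [0.3366, 0.2358, 0.2317]
tool_rot: [0.12, 0.993, 0.0, 0.0]
ft_force: [0.7, 0.8, 0.1]
grip_width: 0.0427
grasp_force: 0.0
```

>>> drive_tool:
  increments:
    - [[27,-31,0],[0,0,0],0.5]
    - [[27,-31,0],[0,0,0],0.5]
    - [[27,-31,0],[0,0,0],0.5]
    - [[27,-31,0],[0,0,0],0.5]
    - [[27,-31,0],[0,0,0],0.5]
    - [[27,-31,0],[0,0,0],0.5]
    - [[27,-31,0],[0,0,0],0.5]
    - [[0,0,0],[0,0,0],0.5]

```text
clock: 2.28
eef_pos: [0.5289, 0.0151, 0.2305]
tool_rot: [0.124, 0.992, -0.001, 0.001]
ft_force: [-0.5, 0.7, -0.2]
grip_width: 0.0428
grasp_force: 0.0
```

```bash
cat > look.py <<'E'
import sys,pickle
from h import *
w=camera("wrist");n=sys.argv[1];pickle.dump(w,open(n+".pkl","wb"));save(n+".png",w["image"])
o=get_obs();print(o["clock"],o["eef_pos"].round(4) if hasattr(o["eef_pos"],"round") else o["eef_pos"],o["ft_force"])
for q in sys.argv[2:]:
  for d in silhouettes(q,w):
    ys,xs=np.nonzero(d["region"]);print(q,round(d["conf"],2),np.round(d["bbox"]),xs.mean().round(1),ys.mean().round(1),len(xs))
E
python3 look.py w1 cover fastener cover_pad fork_hole pin
```

```text
2.3333 [0.5266 0.0175 0.2304] [-0.52517378  0.44817332  0.33790131]
cover 0.92 [230.  97. 453. 246.] 356.4 169.3 25348
fastener 0.94 [339. 156. 382. 199.] 357.8 176.1 1330
fastener 0.47 [541.  56. 637. 115.] 589.9 85.0 3390
cover_pad 0.58 [229.  95. 455. 245.] 356.5 169.3 25487
fork_hole 0.88 [196.  92. 455. 246.] 343.7 167.5 30133
pin 0.85 [ 40. 212.  72. 236.] 55.9 221.8 555
pin 0.65 [  0. 198.  31. 217.] 12.9 204.5 304
```

View pics/w1.png

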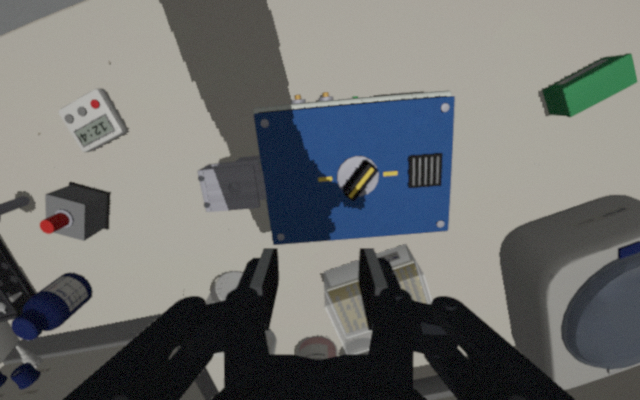

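The wrist view shows the fork hole near (235,186), the fastener disc (358,176) with its yellow slot, the marks (325,179) and (391,174), the pad (425,170), and the pin head (56,222). Next, go above the pin.

```bash
python3 - <<'E'
from h import *
import pickle
w=pickle.load(open("w1.pkl","rb"))
for n,u,v,z in[("hole",235,186,.086),("disc",358,176,.08),("m1",325,179.5,.077),("m2",391,174,.077),("pad",425,170,.079),("pin",50,224,.072),("s1",265,123,.077),("s2",445,107,.077),("s3",281,237,.077),("s4",440,225,.077)]: print(n,atz(w,u,v,z).round(4))
print(proj(w,np.array([.5266,.0175,.2304])))
E
```

```text
hole [ 0.5083 -0.0672  0.086 ]
disc [0.5301 0.0542 0.08  ]
m1 [0.5263 0.0211 0.077 ]
m2 [0.537  0.0873 0.077 ]
pad [0.5407 0.1211 0.079 ]
pin [ 0.5003 -0.2964  0.072 ]
s1 [ 0.4575 -0.0214  0.077 ]
s2 [0.4848 0.1492 0.077 ]
s3 [ 0.5772 -0.0408  0.077 ]
s4 [0.6058 0.1294 0.077 ]
[324.01115001 254.96771892]
```

>>> drive_tool:
  increments:
    - [[-3,-40,-5],[0,0,0],0.6]
    - [[-3,-40,-5],[0,0,0],0.6]
    - [[-3,-40,-5],[0,0,0],0.6]
    - [[-3,-40,-5],[0,0,0],0.6]
    - [[-3,-40,-5],[0,0,0],0.6]
    - [[-3,-40,-5],[0,0,0],0.6]
    - [[-3,-40,-5],[0,0,0],0.6]
    - [[-3,-35,-5],[0,0,0],0.6]

```text
clock: 3.25
eef_pos: [0.5006, -0.2955, 0.1918]
tool_rot: [0.12, 0.993, -0.0, 0.001]
ft_force: [0.9, 0.7, 0.8]
grip_width: 0.0515
grasp_force: 0.0
```

>>> drive_tool:
  increments:
    - [[0,0,-15],[0,0,0],0.6]
    - [[0,0,0],[0,0,0],0.6]
    - [[0,0,0],[0,0,0],0.6]

```text
clock: 3.5
eef_pos: [0.5001, -0.293, 0.1758]
tool_rot: [0.12, 0.993, 0.001, -0.001]
ft_force: [-0.4, -0.3, 0.1]
grip_width: 0.0512
grasp_force: 0.0
```

```bash
python3 look.py w2 pin
```

```text
3.55 [ 0.5007 -0.2929  0.1767] [-0.0932001   0.08064409  0.15427131]
pin 0.97 [302. 183. 325. 214.] 312.2 197.1 578
pin 0.72 [180. 170. 235. 215.] 206.1 190.8 1539
```

View pics/w2.png

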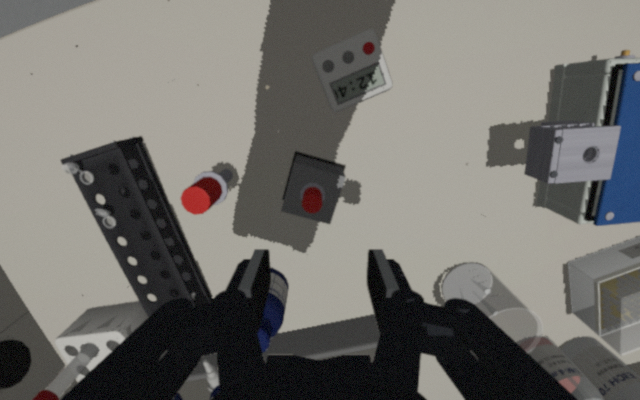

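The pin head is at (312,198) in the block, and its width (about 21 px) matches the 18 mm grip. The look-alike at (200,190) is clearly larger. The fork hole is visible at (590,153). I'll take a lower view to triangulate.

>>> drive_tool:
  increments:
    - [[0,-2,-30],[0,0,0],0.6]
    - [[0,-2,-20],[0,0,0],0.6]
    - [[0,0,0],[0,0,0],0.6]
    - [[0,0,0],[0,0,0],0.6]

```text
clock: 3.93
eef_pos: [0.5007, -0.2969, 0.1265]
tool_rot: [0.12, 0.993, 0.0, -0.001]
ft_force: [-0.5, 0.0, 0.3]
grip_width: 0.0508
grasp_force: 0.0
```

```bash
python3 look.py w3 pin; cat > pinfit.py <<'E'
import sys,pickle
from h import *
from scipy.optimize import least_squares
def box(c,p):
    a=np.linspace(0,2*np.pi,72);P=[]
    for dz in(0,-.025):
        P+=[proj(c,np.array([p[0]+.009*np.cos(t),p[1]+.009*np.sin(t),p[2]+dz])) for t in a]
    h=cv2.convexHull(np.array(P,np.float32)*16);m=np.zeros((400,640),np.uint8)
    P=np.array(P);M=cv2.moments(h/16)
    return np.array([P[:,0].min(),P[:,1].min(),P[:,0].max(),P[:,1].max(),M["m10"]/M["m00"],M["m01"]/M["m00"]])
obs=[]
for n in sys.argv[1:]:
    w=pickle.load(open(n+".pkl","rb"));im=w["image"].astype(int)
    m=((im[...,0]>70)&(im[...,0]>2.2*im[...,1])).astype(np.uint8)
    k,l,st,ce=cv2.connectedComponentsWithStats(m)
    i=min(range(1,k),key=lambda j:np.hypot(*(ce[j]-proj(w,np.array([.5,-.2965,.06]))))+(1000 if st[j,4]<100 else 0))
    x,y,ww,h,A=st[i];b=np.array([x-.5,y-.5,x+ww-.5,y+h-.5,*ce[i]]);print(n,b.round(1),A);obs.append((w,b))
f=lambda p:np.concatenate([box(w,p)-b for w,b in obs])
r=least_squares(f,[.5,-.2965,.073],x_scale=.01,diff_step=1e-4);print(r.x.round(4),r.fun.round(1))
g=lambda q:f([*q,.073]);r=least_squares(g,[.5,-.2965],x_scale=.01,diff_step=1e-4);print(r.x.round(4),r.fun.round(1))
E
python3 pinfit.py w2 w3;python3 pinfit.py w3
```

```text
3.9833 [ 0.5015 -0.2977  0.1276] [ 0.48564529 -0.34275934 -0.0950719 ]
pin 0.77 [302. 199. 330. 235.] 315.9 215.3 928
pin 0.65 [154. 180. 224. 240.] 186.3 208.7 2415
w2 [301.5 190.5 321.5 212.5 311.7 202.3] 318
w3 [303.5 202.5 327.5 234.5 315.2 222.6] 451
[ 0.5107 -0.3032  0.0529] [ 0.7 -1.4 -0.1  2.3  0.3 -0.2  0.1  1.2 -0.9  1.   0.  -2.8]
[ 0.5033 -0.3011] [-0.2 -3.2  0.5  2.4  0.1 -1.  -0.9  0.3  0.4  3.2  0.2 -2.1]
w3 [303.5 202.5 327.5 234.5 315.2 222.6] 451
[ 0.5091 -0.3026  0.0576] [ 0.1  1.1 -0.4  1.5  0.3 -2.6]
[ 0.5029 -0.3009] [-0.8 -0.2  0.5  2.7  0.3 -2.6]
```

View pics/w3.png

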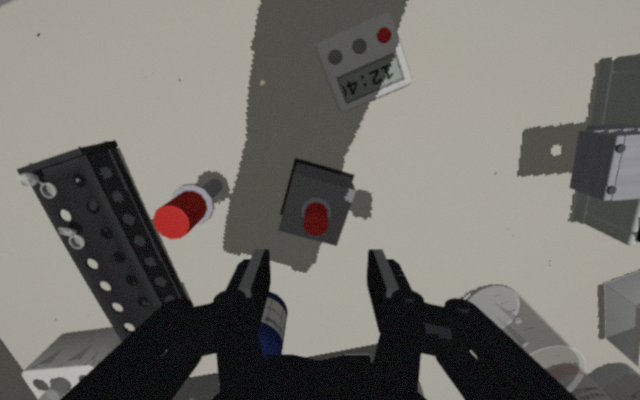

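The pin is at about (0.501, -0.301), head top at about 0.073, flange on the block at about 0.045, which matches the text. Going down to grasp.

>>> drive_tool:
  increments:
    - [[0,-3.5,-25],[0,0,0],0.6]
    - [[0,0,-25],[0,0,0],0.6]
    - [[0,0,-15],[0,0,0],0.6]
    - [[0,0,-10],[0,0,0],0.6]
    - [[0,0,0],[0,0,0],0.6]
    - [[0,0,0],[0,0,0],0.6]

```text
clock: 4.53
eef_pos: [0.5015, -0.3022, 0.0524]
tool_rot: [0.12, 0.993, -0.0, 0.001]
ft_force: [-0.1, 0.1, 0.4]
grip_width: 0.0511
grasp_force: 0.0
```

>>> drive_tool:
  increments:
    - [[0,0,0],[0,0,0],0]
    - [[0,0,0],[0,0,0],0]
    - [[0,0,0],[0,0,0],0]
    - [[0,0,0],[0,0,0],0]
    - [[0,0,0],[0,0,0],0]
    - [[0,0,0],[0,0,0],0]

```text
clock: 5.03
eef_pos: [0.5024, -0.3008, 0.0533]
tool_rot: [0.12, 0.993, 0.001, 0.002]
ft_force: [1.1, 3.9, 4.9]
grip_width: 0.0159
grasp_force: 58.4
```

>>> drive_tool:
  increments:
    - [[0,0,12],[0,0,0],0]
    - [[0,0,20],[0,0,0],0]
    - [[0,0,30],[0,0,0],0]
    - [[0,0,20],[0,0,0],0]
    - [[0,0,0],[0,0,0],0]
    - [[0,0,0],[0,0,0],0]

```text
clock: 5.53
eef_pos: [0.5019, -0.3028, 0.1354]
tool_rot: [0.121, 0.993, -0.001, 0.002]
ft_force: [-0.2, -0.2, -1.6]
grip_width: 0.0155
grasp_force: 58.9
```

```bash
python3 look.py w4 pin; python3 -c "
from h import *;import pickle
w=pickle.load(open('w4.pkl','rb'));save('w4c.png',cv2.resize(w['image'][170:370,200:440],None,fx=3,fy=3))"
```

```text
5.5833 [ 0.5008 -0.3022  0.1337] [-1.02578285 -0.0409807  -0.84243703]
pin 0.79 [165. 175. 235. 229.] 198.1 200.9 2147
pin 0.63 [303. 223. 336. 294.] 318.7 261.2 2019
```

View pics/w4c.png

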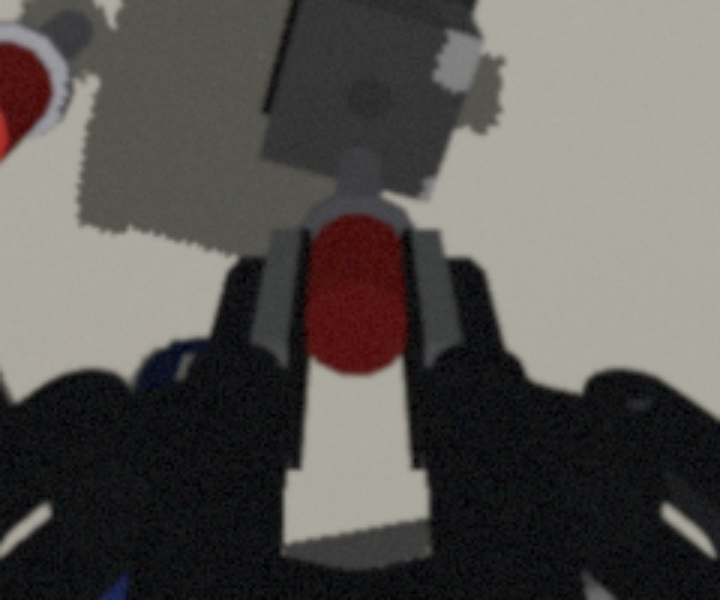

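The pin is held upright: head disc at crop (357,325), tip at (358,155), and the empty block hole at (370,97). That hole calibrates the camera against the grasp. Now to hover over the fork at the same relative height.

>>> drive_tool:
  increments:
    - [[0,0,39],[0,0,0],0]
    - [[1,33,0],[0,0,0],0]
    - [[1,33,0],[0,0,0],0]
    - [[1,34,0],[0,0,0],0]
    - [[1,34,0],[0,0,0],0]
    - [[2,34,0],[0,0,0],0]
    - [[2,34,0],[0,0,0],0]
    - [[0,32,0],[0,0,0],0]

```text
clock: 6.3
eef_pos: [0.5076, -0.0662, 0.1706]
tool_rot: [0.121, 0.993, 0.0, -0.002]
ft_force: [0.5, -0.6, -0.0]
grip_width: 0.0155
grasp_force: 58.9
```

>>> drive_tool:
  increments:
    - [[0,0,0],[0,0,0],0]
    - [[0,0,0],[0,0,0],0]
    - [[0,0,0],[0,0,0],0]

```text
clock: 6.55
eef_pos: [0.508, -0.068, 0.1712]
tool_rot: [0.12, 0.993, -0.0, -0.001]
ft_force: [0.2, 0.0, 0.1]
grip_width: 0.016
grasp_force: 59.0
```

```bash
python3 look.py w5 fork_hole; python3 -c "
from h import *;import pickle
w=pickle.load(open('w5.pkl','rb'));save('w5c.png',cv2.resize(w['image'][130:330,220:420],None,fx=3,fy=3))
w4=pickle.load(open('w4.pkl','rb'));print(atz(w4,323.3,202.3,.045),atz(w4,319,278.3,.155))
g=cv2.cvtColor(w['image'],cv2.COLOR_RGB2GRAY)[170:235:2,290:360:2]
for r in g: print(' '.join(map(str,r)))"
```

```text
6.6 [ 0.5082 -0.0686  0.1714] [ 1.53664173 -0.21484149 -0.38780943]
fork_hole 0.57 [274.  96. 588. 278.] 447.0 182.0 43146
[ 0.50136457 -0.29994561  0.045     ] [ 0.50060498 -0.30339611  0.155     ]
93 91 90 90 90 88 89 88 92 91 90 86 70 67 65 63 67 71 70 70 68 66 71 71 73 72 67 80 136 154 128 46 82 89 88
86 90 93 87 91 89 89 90 87 93 87 81 68 67 66 65 64 75 74 73 69 70 67 75 74 73 89 122 135 154 90 58 81 89 88
87 87 92 90 88 91 90 87 84 89 84 79 68 69 68 70 66 70 77 97 105 112 111 108 100 83 155 172 141 159 97 60 85 90 87
80 79 78 78 76 75 76 72 77 74 74 74 72 76 75 77 76 71 81 135 152 126 111 79 82 82 148 165 137 175 119 54 86 87 85
74 72 73 75 80 74 75 75 77 79 79 79 76 77 79 75 76 78 75 81 86 80 78 74 76 77 130 120 124 175 123 61 82 84 85
77 77 78 76 77 73 79 76 79 76 78 76 77 76 78 76 79 76 78 75 78 79 75 75 74 74 98 96 120 177 162 63 82 87 87
73 80 75 72 79 76 80 74 74 73 75 76 71 75 72 68 73 72 69 76 107 117 124 130 137 145 154 155 141 179 175 66 82 90 84
71 75 74 70 71 70 67 69 70 70 73 73 74 75 73 79 78 80 77 92 165 173 171 172 173 171 171 172 144 136 135 61 79 84 85
73 73 7
[... 2034 characters left out ...]
 74 73 76 75 74 78 78 73 99 130 91 51 32 34
73 73 72 72 72 76 74 76 77 75 76 69 63 65 66 68 67 64 70 75 75 78 75 78 74 74 76 78 79 105 147 96 53 37 31
72 74 70 74 76 75 74 76 75 75 76 72 68 64 66 70 66 66 68 74 79 75 78 74 74 76 76 77 81 105 163 116 48 35 34
74 75 76 76 75 77 77 77 77 78 76 68 65 69 66 68 68 65 66 74 74 77 71 77 74 76 76 74 74 99 161 126 52 46 51
79 76 78 76 74 73 75 74 73 76 74 73 69 66 68 66 67 67 66 75 75 74 77 79 75 74 82 77 92 108 165 162 63 72 82
73 76 76 78 73 74 74 77 73 77 75 68 68 63 66 69 66 67 68 74 77 75 78 84 84 92 131 133 143 141 164 163 64 74 82
75 75 76 77 75 76 73 74 78 74 73 68 69 65 67 66 65 66 76 123 138 145 156 160 162 147 107 100 94 92 161 179 94 72 84
```

View pics/w5c.png

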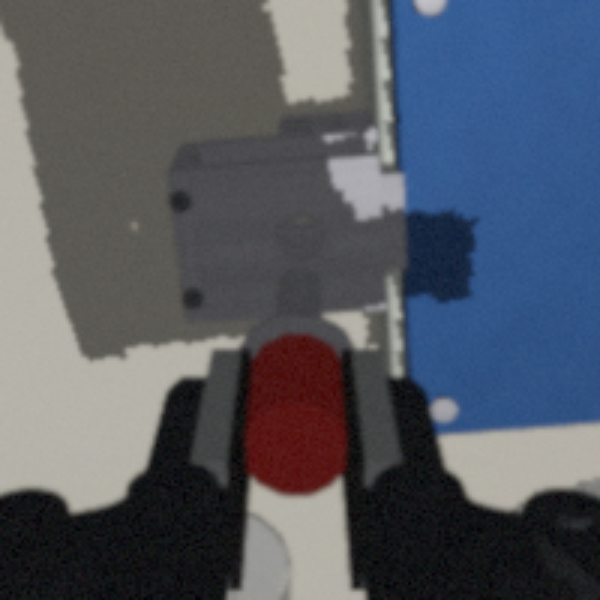

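The fork hole shows faintly at crop (302,235), i.e. pixel (320.7,208), just ahead of the pin. I'll refine both holes numerically with averaged frames.

```bash
cat > hole.py <<'E'
from h import *
import pickle
def fit(w,im,z,g,rs,span=.006):
    g0=cv2.GaussianBlur(im.astype(np.float32),(0,0),.7);best=[]
    for r in rs:
      for dx in np.arange(-span,span+1e-6,.0005):
        for dy in np.arange(-span,span+1e-6,.0005):
          c=np.array([g[0]+dx,g[1]+dy,z]);a=np.linspace(0,2*np.pi,48,endpoint=False)
          f=lambda q:np.array([proj(w,c+q*np.array([np.cos(t),np.sin(t),0])) for t in a],np.float32)
          i,o=f(r-.001),f(r+.001)
          s=lambda p:cv2.remap(g0,p[:,0].reshape(1,-1).copy(),p[:,1].reshape(1,-1).copy(),cv2.INTER_LINEAR).ravel()
          d=np.clip(s(o)-s(i),-12,12);best.append((np.median(d)+d.mean(),r,*c[:2]))
    best.sort(reverse=True);return np.array(best[:6])
E
python3 - <<'E'
from hole import *
w4=pickle.load(open("w4.pkl","rb"));G=lambda c:c["image"].astype(float).mean(2)
print(fit(w4,G(w4),.045,(.5014,-.2999),(.005,.0055,.006,.0065)).round(4))
ws=[camera("wrist") for _ in range(8)];e=get_obs()["eef_pos"];print(e)
w=ws[3];im=np.mean([G(c) for c in ws],0);pickle.dump((w,im),open("w6.pkl","wb"))
g=atz(w,320.7,208.3,.086);print(g,np.ptp([c["view"][0][3] for c in ws]))
print(fit(w,im,.086,g,(.0061,.0068,.0076),.005).round(4))
E
```

```text
[[ 1.08688e+01  6.00000e-03  5.01400e-01 -3.00400e-01]
 [ 1.03322e+01  6.00000e-03  5.01400e-01 -3.00900e-01]
 [ 1.03294e+01  6.00000e-03  5.01900e-01 -3.00400e-01]
 [ 1.00250e+01  6.00000e-03  5.00900e-01 -3.00400e-01]
 [ 9.92520e+00  6.00000e-03  5.01400e-01 -2.99900e-01]
 [ 9.89890e+00  6.00000e-03  5.01900e-01 -3.00900e-01]]
[ 0.50870848 -0.06845932  0.17229962]
[ 0.51066755 -0.0690579   0.086     ] 0.0003266794328967218
[[ 6.5047  0.0076  0.5092 -0.0686]
 [ 6.3486  0.0068  0.5092 -0.0686]
 [ 6.2915  0.0068  0.5097 -0.0686]
 [ 6.143   0.0076  0.5097 -0.0686]
 [ 6.0515  0.0068  0.5097 -0.0691]
 [ 6.0239  0.0076  0.5092 -0.0691]]
```

>>> drive_tool:
  increments:
    - [[0,-2,-10],[0,0,0],0]
    - [[0,0,-15],[0,0,0],0]
    - [[0,0,-10],[0,0,0],0]
    - [[0,0,-4],[0,0,0],0]
    - [[0,0,-2],[0,0,0],0]
    - [[0,0,0],[0,0,0],0]

```text
clock: 7.55
eef_pos: [0.5095, -0.0696, 0.1312]
tool_rot: [0.12, 0.993, 0.001, 0.001]
ft_force: [2.6, 1.7, 0.8]
grip_width: 0.0157
grasp_force: 59.1
```

>>> drive_tool:
  increments:
    - [[0,0,-2],[0,0,0],0]
    - [[0,0,-2],[0,0,0],0]
    - [[0,0,0],[0,0,0],0]

```text
clock: 7.8
eef_pos: [0.5095, -0.0694, 0.1271]
tool_rot: [0.12, 0.993, 0.001, 0.001]
ft_force: [3.1, 3.2, -1.1]
grip_width: 0.0161
grasp_force: 59.1
```

The tip is about 6 mm into the hole with only small lateral force. Easing toward +x/+y and continuing.

>>> drive_tool:
  increments:
    - [[0.5,0.5,-3],[0,0,0],0]
    - [[0,0,-4],[0,0,0],0]
    - [[0,0,-4],[0,0,0],0]
    - [[0,0,0],[0,0,0],0]

```text
clock: 8.13
eef_pos: [0.5096, -0.0691, 0.1155]
tool_rot: [0.12, 0.993, 0.0, 0.0]
ft_force: [4.7, 3.5, -1.0]
grip_width: 0.0156
grasp_force: 59.0
```

>>> drive_tool:
  increments:
    - [[0,0,-4],[0,0,0],0]
    - [[0,0,-4],[0,0,0],0]
    - [[0,0,-4],[0,0,0],0]
    - [[0,0,0],[0,0,0],0]

```text
clock: 8.47
eef_pos: [0.5099, -0.069, 0.1036]
tool_rot: [0.12, 0.993, 0.001, 0.001]
ft_force: [5.2, 3.9, -3.0]
grip_width: 0.0161
grasp_force: 59.1
```

>>> drive_tool:
  increments:
    - [[0.8,0.6,-2],[0,0,0],0]
    - [[0,0,-3],[0,0,0],0]
    - [[0,0,-3],[0,0,0],0]
    - [[0,0,0],[0,0,0],0]

```text
clock: 8.8
eef_pos: [0.5102, -0.0688, 0.0955]
tool_rot: [0.121, 0.993, 0.0, 0.0]
ft_force: [4.6, 2.4, -1.9]
grip_width: 0.0161
grasp_force: 59.1
```

>>> drive_tool:
  increments:
    - [[0,0,-1.5],[0,0,0],0]
    - [[0,0,-1],[0,0,0],0]
    - [[0,0,-1],[0,0,0],0]
    - [[0,0,0],[0,0,0],0]

```text
clock: 9.13
eef_pos: [0.5105, -0.0688, 0.0942]
tool_rot: [0.121, 0.993, 0.0, 0.001]
ft_force: [0.8, 3.7, 10.2]
grip_width: 0.0162
grasp_force: 60.4
```

Contact is at the expected seated height. I'll release, rise, close, and press the head from above with shut fingers.

>>> drive_tool:
  increments:
    - [[0,0,1.5],[0,0,0],0.5]
    - [[0,0,0],[0,0,0],0.5]
    - [[0,0,0],[0,0,0],0.5]
    - [[0,0,0],[0,0,0],0.5]
    - [[0,0,15],[0,0,0],0.5]
    - [[0,0,25],[0,0,0],0.5]
    - [[0,0,0],[0,0,0],0]
    - [[0,0,0],[0,0,0],0]

```text
clock: 9.8
eef_pos: [0.5107, -0.0694, 0.1351]
tool_rot: [0.121, 0.993, -0.0, 0.001]
ft_force: [-1.6, -0.7, -0.1]
grip_width: 0.0198
grasp_force: 0.0
```

```bash
python3 look.py w7 fastener cover pin
```

```text
9.85 [ 0.5098 -0.0692  0.1341] [ 0.50392663 -1.29299752 -1.37953025]
fastener 0.79 [465. 179. 541. 244.] 498.5 207.9 3078
fastener 0.28 [305. 209. 337. 252.] 319.9 229.5 1183
cover 0.89 [352.  96. 635. 298.] 487.8 192.7 46548
pin 0.79 [306. 212. 338. 254.] 320.1 229.7 1247
pin 0.76 [  0. 221.  25. 240.] 9.8 228.1 301
```

>>> drive_tool:
  increments:
    - [[0,0,0],[0,0,0],0]
    - [[0,0,0],[0,0,0],0]
    - [[0,0,0],[0,0,0],0]
    - [[0,0,-10],[0,0,0],0]
    - [[0,0,-6],[0,0,0],0]
    - [[0,0,0],[0,0,0],0]

```text
clock: 10.5
eef_pos: [0.5085, -0.0688, 0.1162]
tool_rot: [0.121, 0.993, -0.0, -0.002]
ft_force: [-0.9, 0.6, -0.5]
grip_width: 0.0001
grasp_force: 0.0
```

>>> drive_tool:
  increments:
    - [[0,0,-2],[0,0,0],0]
    - [[0,0,-2],[0,0,0],0]
    - [[0,0,-1],[0,0,0],0]
    - [[0,0,0],[0,0,0],0]

```text
clock: 10.83
eef_pos: [0.5101, -0.069, 0.1141]
tool_rot: [0.121, 0.993, -0.0, 0.0]
ft_force: [-1.9, 0.5, 4.2]
grip_width: 0.0002
grasp_force: 2.3
```

```bash
python3 - <<'E'
from h import *
import pickle
w=pickle.load(open("w7.pkl","rb"));save("w7c.png",cv2.resize(w["image"][90:310,280:640],None,fx=2.2,fy=2.2))
im=w["image"].astype(int);m=((im[...,0]>1.6*im[...,2])&(im[...,1]>1.2*im[...,2])&(im[...,0]>80)).astype(np.uint8)
k,l,st,ce=cv2.connectedComponentsWithStats(m)
for i in range(1,k):
  if st[i,4]>15:
    ys,xs=np.nonzero(l==i);z=.103 if st[i,4]>120 else .077
    P=np.array([atz(w,x,y,z)[:2] for x,y in zip(xs,ys)]);c=P.mean(0);v=np.linalg.svd(P-c)[2][0] if len(P)<2000 else None
    print(st[i],ce[i].round(1),c.round(4),z,None if v is None else np.degrees(np.arctan2(v[1],v[0])).round(1))
E
```

```text
[436  87   8   6  41] [439.7  89.9] [0.443  0.0256] 0.077 -98.7
[398  90   7   6  37] [401.1  92.8] [0.4392 0.0011] 0.077 -100.9
[494 197  43  45 386] [515.2 218.5] [0.5305 0.0548] 0.103 -50.1
[539 199   8   6  41] [542.5 201.6] [0.5367 0.0913] 0.077 -95.7
[438 207  20   6  98] [447.6 209.3] [0.5256 0.0216] 0.077 -99.5
```

View pics/w7c.png

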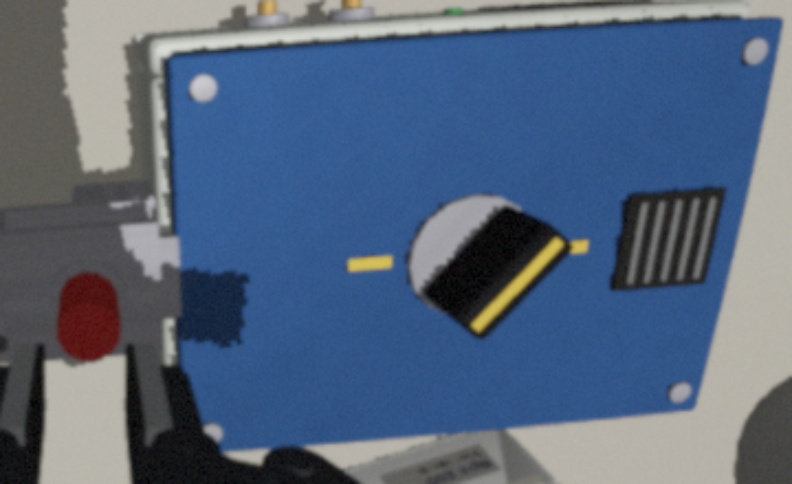

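The pin is in the fork with its flange on the cheek (head at crop (90,315)). The slot lies at 130° in world terms against 81° for the marks, so it needs 49° clockwise. Pressing the head firmly.

>>> drive_tool:
  increments:
    - [[0,0,-2],[0,0,0],0]
    - [[0,0,-2],[0,0,0],0]
    - [[0,0,0],[0,0,0],0]

```text
clock: 11.08
eef_pos: [0.5104, -0.069, 0.1139]
tool_rot: [0.121, 0.993, -0.0, 0.002]
ft_force: [-9.9, 2.1, 26.3]
grip_width: 0.0
grasp_force: 13.4
```

26 N at z=0.114 means the pin is fully home. Rising, then moving over the fastener with the turn.

>>> drive_tool:
  increments:
    - [[0,0,20],[0,0,0],0.6]
    - [[0,0,25],[0,0,0],0.6]
    - [[4,25,0],[0,0,-7.1],0.6]
    - [[4,25,0],[0,0,-7.1],0.6]
    - [[4,25,0],[0,0,-7.1],0.6]
    - [[4,25,0],[0,0,-7.1],0.6]
    - [[4,22.5,0],[0,0,-7.1],0.6]
    - [[0,0,0],[0,0,-0.7],0.6]

```text
clock: 11.75
eef_pos: [0.5309, 0.0572, 0.1545]
tool_rot: [0.423, 0.906, 0.001, 0.0]
ft_force: [-0.3, -0.0, 0.7]
grip_width: 0.0509
grasp_force: 0.0
```

>>> drive_tool:
  increments:
    - [[0,0,0],[0,0,0],0.6]
    - [[0,0,0],[0,0,0],0.6]

```text
clock: 11.92
eef_pos: [0.5299, 0.0533, 0.1542]
tool_rot: [0.422, 0.906, -0.0, 0.0]
ft_force: [0.5, -0.3, -0.3]
grip_width: 0.0511
grasp_force: 0.0
```

```bash
cat > slot.py <<'E'
import sys
from h import *
w=camera("wrist");o=get_obs();print(o["eef_pos"],o["tool_rot"])
im=w["image"].astype(int);m=((im[...,0]>1.6*im[...,2])&(im[...,1]>1.2*im[...,2])&(im[...,0]>80)).astype(np.uint8)
k,l,st,ce=cv2.connectedComponentsWithStats(m)
for i in range(1,k):
  if st[i,4]>15:
    ys,xs=np.nonzero(l==i)
    for z in (.103,.077):
      P=np.array([atz(w,x,y,z)[:2] for x,y in zip(xs,ys)]);c=P.mean(0);v=np.linalg.svd(P-c)[2][0]
      print(st[i],c.round(4),z,np.degrees(np.arctan2(v[1],v[0])).round(1)%180)
if len(sys.argv)>1: save(sys.argv[1],w["image"])
E
python3 slot.py
```

```text
[0.52983762 0.05289248 0.15424639] [ 4.22806615e-01  9.06219903e-01 -2.29972968e-04 -3.77281069e-05]
[234 140   7   6  31] [0.4535 0.0612] 0.103 73.7
[234 140   7   6  31] [0.4504 0.0539] 0.077 73.7
[212 162   6   6  25] [0.4503 0.0396] 0.103 86.2
[212 162   6   6  25] [0.4467 0.0295] 0.077 86.2
[346 176  16  14  84] [0.5289 0.0896] 0.103 80.3
[346 176  16  14  84] [0.5358 0.0861] 0.077 80.3
[318 199   6  46 231] [0.53   0.0537] 0.103 129.8
[318 199   6  46 231] [0.5371 0.0455] 0.077 129.8
[282 229  15  12  73] [0.5196 0.0315] 0.103 80.7
[282 229  15  12  73] [0.5253 0.0204] 0.077 80.7
```

Position and slot confirmed: (0.530, 0.0537), 129.8° against 80.8°. Going down to grip the wing.

>>> drive_tool:
  increments:
    - [[0,0,-25],[0,0,0],0.6]
    - [[0,0,-25],[0,0,0],0.6]
    - [[0,0,-14],[0,0,0],0.6]
    - [[0,0,-7],[0,0,0],0.6]
    - [[0,0,0],[0,0,0],0.6]
    - [[0,0,0],[0,0,0],0]
    - [[0,0,0],[0,0,0],0]
    - [[0,0,0],[0,0,0],0]

```text
clock: 12.63
eef_pos: [0.5312, 0.0535, 0.0847]
tool_rot: [0.423, 0.906, 0.001, 0.001]
ft_force: [-0.8, 0.2, 0.1]
grip_width: 0.0155
grasp_force: 0.0
```

>>> drive_tool:
  increments:
    - [[0,0,0],[0,0,0],0]
    - [[0,0,0],[0,0,0],0]
    - [[0,0,0],[0,0,0],0]

```text
clock: 12.88
eef_pos: [0.5314, 0.0537, 0.0848]
tool_rot: [0.423, 0.906, 0.001, 0.002]
ft_force: [-0.4, 0.2, 5.7]
grip_width: 0.0115
grasp_force: 62.8
```

Wing gripped. Turning clockwise 49°.

>>> drive_tool:
  increments:
    - [[0,0,0.5],[0,0,-7],0]
    - [[0,0,0],[0,0,-7],0]
    - [[0,0,0],[0,0,-7],0]
    - [[0,0,0],[0,0,-7],0]
    - [[0,0,0],[0,0,-7],0]
    - [[0,0,0],[0,0,-7],0]
    - [[0,0,0],[0,0,-7],0]
    - [[0,0,0],[0,0,0],0]

```text
clock: 13.55
eef_pos: [0.5299, 0.0533, 0.0847]
tool_rot: [0.762, 0.648, -0.0, 0.0]
ft_force: [-2.1, -0.8, 5.3]
grip_width: 0.0114
grasp_force: 62.8
```

>>> drive_tool:
  increments:
    - [[0,0,0],[0,0,0],0]
    - [[0,0,0],[0,0,0],0]

```text
clock: 13.72
eef_pos: [0.53, 0.0533, 0.0847]
tool_rot: [0.761, 0.649, -0.0, 0.0]
ft_force: [-1.6, -0.7, 6.1]
grip_width: 0.0117
grasp_force: 62.8
```

```bash
python3 slot.py
```

```text
[0.52994289 0.05330706 0.08471448] [ 7.60745405e-01  6.49050288e-01 -4.29735158e-05  3.88000375e-04]
[315 182   8  26 183] [0.5366 0.0941] 0.103 81.5
[315 182   8  26 183] [0.5353 0.0859] 0.077 81.5
[315 246   8  65 482] [0.5301 0.0531] 0.103 80.4
[315 246   8  65 482] [0.5275 0.0365] 0.077 80.4
```

The slot is now at 80.4° with the marks at about 81°. Releasing, rising, and re-checking.

>>> drive_tool:
  increments:
    - [[0,0,0],[0,0,0],0.5]
    - [[0,0,0],[0,0,0],0.5]
    - [[0,0,0],[0,0,0],0.5]
    - [[0,0,0],[0,0,0],0.5]
    - [[0,0,20],[0,0,0],0.5]
    - [[0,0,30],[0,0,0],0.5]
    - [[0,0,20],[0,0,0],0]
    - [[0,0,0],[0,0,0],0]

```text
clock: 14.43
eef_pos: [0.533, 0.0539, 0.1583]
tool_rot: [0.761, 0.649, 0.003, 0.002]
ft_force: [0.7, -0.3, 0.5]
grip_width: 0.0195
grasp_force: 0.0
```

>>> drive_tool:
  increments:
    - [[0,0,0],[0,0,0],0]
    - [[0,0,0],[0,0,0],0]
    - [[0,0,0],[0,0,0],0]

```text
clock: 14.68
eef_pos: [0.5289, 0.0535, 0.1523]
tool_rot: [0.761, 0.649, -0.001, -0.001]
ft_force: [-0.4, -0.7, -0.8]
grip_width: 0.0004
grasp_force: 0.0
```

```bash
python3 slot.py w8.png; python3 -c "
import cv2;a=cv2.imread('pics/w8.png');print(a.shape)"
```

```text
[0.52894086 0.05347266 0.15230107] [ 0.76069383  0.6491091  -0.00123278 -0.0008693 ]
[317 158   6  19  93] [0.5362 0.0917] 0.103 81.1
[317 158   6  19  93] [0.5354 0.0861] 0.077 81.1
[318 199   5  46 228] [0.5303 0.0535] 0.103 81.2
[318 199   5  46 228] [0.5287 0.0427] 0.077 81.2
(400, 640, 3)
```

View pics/w8.png

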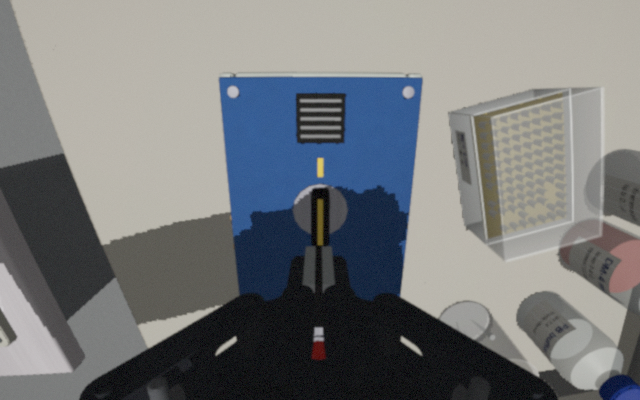

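The slot is in line with the marks: 81.2° for the slot, 81.1° for the marks, all along column 320. The pad is at (320,118), about (0.5406, 0.1207). Now pressing there with shut fingers.

>>> drive_tool:
  increments:
    - [[5.3,33.5,0],[0,0,0],0]
    - [[5.3,33.5,0],[0,0,0],0]
    - [[0,0,-30],[0,0,0],0]
    - [[0,0,-30],[0,0,0],0]
    - [[0,0,-10],[0,0,0],0]
    - [[0,0,0],[0,0,0],0]
    - [[0,0,-3],[0,0,0],0]
    - [[0,0,0],[0,0,0],0]

```text
clock: 15.4
eef_pos: [0.5411, 0.1202, 0.0814]
tool_rot: [0.761, 0.649, 0.0, 0.0]
ft_force: [-1.2, -0.5, 0.3]
grip_width: 0.0001
grasp_force: 0.0
```

>>> drive_tool:
  increments:
    - [[0,0,-3],[0,0,0],0]
    - [[0,0,-3],[0,0,0],0]
    - [[0,0,-2],[0,0,0],0]
    - [[0,0,-1],[0,0,0],0]
    - [[0,0,-1],[0,0,0],0]
    - [[0,0,0],[0,0,0],0]

```text
clock: 15.9
eef_pos: [0.5421, 0.1204, 0.0735]
tool_rot: [0.761, 0.649, 0.002, 0.001]
ft_force: [-2.5, -0.2, 10.1]
grip_width: -0.0
grasp_force: 5.0
```

>>> drive_tool:
  increments:
    - [[0,0,-1.5],[0,0,0],0]
    - [[0,0,-1.5],[0,0,0],0]
    - [[0,0,-1],[0,0,0],0]
    - [[0,0,0],[0,0,0],0]
    - [[0,0,0],[0,0,0],0]

```text
clock: 16.32
eef_pos: [0.5421, 0.1204, 0.071]
tool_rot: [0.761, 0.649, 0.002, 0.001]
ft_force: [-5.7, -0.6, 17.7]
grip_width: -0.0
grasp_force: 8.6
```

>>> drive_tool:
  increments:
    - [[0,0,-1.5],[0,0,0],0]
    - [[0,0,-1.5],[0,0,0],0]
    - [[0,0,0],[0,0,0],0]
    - [[0,0,0],[0,0,0],0]

```text
clock: 16.65
eef_pos: [0.5423, 0.1205, 0.0708]
tool_rot: [0.761, 0.649, 0.003, 0.002]
ft_force: [-10.9, -2.4, 33.6]
grip_width: 0.0003
grasp_force: 16.6
```

The cover is on its stop: z=0.071 with the force rising steeply to 34 N. Handing in.

```bash
python3 -c "
from workcell import *
o=get_obs();print(o['eef_pos'],o['ft_force']);print(job_done())"
```

```text
[0.54227122 0.12045556 0.07076722] [-10.90208762  -2.41675157  33.57505815]
the job is handed in; nothing more can be done
None
```

I handed the job in at about 16.7 s: the pin is fully home, the fastener slot is in line with the marks, and the cover is held at its stop (34 N, tool at z 0.071 m); I kept the arm clear of the slide box, bottle and timer but took no final picture of them.

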